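# Start the new bangle post in the display plinth and hang a bangle on it

### The job

The new raspberry post stands loosely with the point of its wood screw in the pilot hole of the display plinth: press it down firmly and evenly while turning it clockwise, so that the screw cuts its own thread, until its foot sits flush on the wood. Do not spin it in the hole without it sinking, ram it straight in, or turn on once it is home. Then lay the loose purple bangle over the post so that it rests flat on the plinth around it, and leave the pot, the tray and the pliers where they are.

Things in the scene. Friction and masses are not known exactly. Their poses are not given: they have to be found in the camera images.
- plinth: Heavy light-wood display plinth, never moves: 110 x 270 mm, 30 mm high, origin at the centre of its underside, long side along its y. At y = -65 mm a like post is already fitted, with two bangles round it (86 mm wide, up to 28 mm above the wood). At y = +65 mm the new post stands in its pilot hole, without bangle, its foot about 4 mm off the wood
- pilot_hole (a point): mouth of the pilot hole, on the plinth's top face, on the axis of the new post; z of the plinth up
- peg_foot (a point): centre of the underside of the new post's foot, on its axis: about 4 mm above pilot_hole at the start (brass screw seen in the gap), level with it when home. Upright raspberry wooden post: round foot 30 mm wide, 4 mm high; plain round stem 24 mm wide from 6 to 40 mm above the foot's underside; domed top at 48 mm. It only turns and moves along its axis, and stays as it is when let go
- peg_grip (a point): on the new post's axis, 28 mm above its foot's underside: height for the pads; grip with 40 N or more (turning takes 0.1 Nm). Right-hand screw: clockwise from above. Its point first skates, up to nearly half a turn, then bites and sinks until the foot stops on the wood. It needs a steady push of 12 to 16 N all the while it turns: under 11 N it spins and reams, over 17 N it is rammed
- thread_slip (a joint): damage to the thread in the wood, in m, 0 at the start and for a clean thread: how much deeper the post is than its turning in the wood accounts for. It rises when the post is pushed in without turning (rammed) and falls when it is turned without sinking (reamed), also once home. Above 1.2 mm or below -1.5 mm the hole is spoilt
- bangle: loose rigid purple resin bangle lying flat on the bench, a plain ring 86 mm outside, 68 mm inside (wall 9 mm), 14 mm high, about 40 g; origin at the centre of its underside
- bead_pot: small white lidded pot of beads, 53 mm wide, 44 mm high, standing loose near the bangle; origin at its underside; leave alone
- bead_tray: loose wooden sorting tray with beads, 100 x 130 mm, 18 mm high, origin under its centre; leave alone
- pliers: round-nose pliers with dark grips lying loose on the bench beyond the bangle, about 155 mm long, 14 mm high; leave alone
Not all that is in view belongs to the job. Of the things that look like the bangle, take the one that is farthest to the robot's left at the start.

How it is judged:
By the outcome, as a careful person would: the job done as asked, in the order asked, and still so for the second after the job is handed in, with the robot touching nothing.
It also fails if it takes over 72 s, if anything falls off the work surface, if the arm or the gripper's body presses on something with over 40 N, if the wrist force passes 120 N, or if a joint passes its speed limit or range.

### The arm

A 6-joint arm with a two-finger parallel gripper is mounted at the origin on the work surface. World frame = base frame: x ahead of the robot, y to its left, z up, the work surface at z = 0. Lengths are in m, angles in rad, forces in N, time in s.
With the tool pointing down it reaches from about 0.35 to 0.975 m from the base axis. Payload 7.1 kg.
Tool frame: the origin (TCP) lies on the centre line of the jaws, within the pads' length; the fingertips stand 22 mm ahead of it and the grasp point (between the pads) lies 3 mm ahead of it (env.tcp_to_tips is the z of the fingertips in the tool frame, in m); z points along the fingers, y is the line along which they close (so a half turn about z gives the same grasp; the last joint's range is limited). The gripper opens to 88 mm and grips with 3 to 60 N. Pads are 20 mm wide; open, the fingers measure 115 mm over their backs; the gripper's body (75 mm by 178 mm) begins 61 mm behind the grasp point.
Start: joints at [1.256, 0.423, 1.63, -0, 1.089, -0.019], TCP at [0.182, 0.598, 0.245] pointing down, gripper open.
Joint ranges: [-3, 3], [-0.9, 2.11], [0.09, 2.58], [-1.31, 4.45], [0.11, 2.69], [-2.54, 2.54]. Speed limits (rad/s): [2.39, 2.39, 3.01, 3.14, 3.14, 3.14].

### API

Orientations are given as a unit quaternion [x, y, z, w].
In Python, from workcell import env gives the robot as it stands.
- The arm moves only by the tool send_rows, never from a script. Its argument "rows" is one flat list of numbers, 5 for each row, row after row: the finger opening in mm, from 0 to 87.8, then the shift along the tool's x, y, z in mm, then the turn about the tool's z in degrees. In form: [jaw, dx, dy, dz, turn, jaw, dx, dy, dz, turn, ...]. A call has 1 to 12 rows; each row is the pose to reach, as a shift and turn from the pose commanded when the call began, along the tool's axes at that moment; what a row does not reach only later rows make up. A row lasts 1/8 s, in which the tool goes at most 62.5 mm and 10.7 degrees, less where a joint would pass 70% of its speed; a pose out of reach is approached as far as the arm can. A call with a gripper value outside its range is refused whole. The fingers move at their own pace and stop on an object; the grip force is fixed at half the most. Time passes only in rows, so rows that repeat a pose let the fingers close. It gives the time, the measured TCP pose, the force, the opening and the grip force at its end, in the units of the state.
- env.sense(): the state, without advancing time (a new reading comes with each control period).
- env.capture(name): name is "scene" or "side" or "wrist"; returns the picture (400x640x3 uint8, blue, green, red); there is no depth.
- env.camera_info(name): a dict with "mtx" (3x3 intrinsics, pixels), "k1" (the pictures are not rectified: a ray, as slopes to the right and down, at radius r is drawn at 1 + k1 r^2 times it, then the intrinsics apply), "rvec" (rotation vector, rad) and "tvec" (3), from world to camera coordinates, as OpenCV has them; the wrist camera has in their place "T_tool_cam" (4x4, takes a point from camera to tool coordinates, whose origin is the TCP and whose axes are the flange's). Camera axes: x right, y down, z forward; pixel columns grow to the right and rows downward; lengths in m; the calibration is good to about 2 mm. A picture is of the moment at which its call begins: read the wrist's pose just before it. camera_info takes no time and is no camera call.
- env.close_job(): hands the job in; it is judged then, once.
The state is a dict: "t": time; "joint_positions": joint angles; "qd": joint speeds; "effort": joint torques, N m; "tcp_pos": TCP position; "tcp_rot": TCP orientation; "contact_force": force on the tool from outside, world axes, zero at the start; "ft_torque": the same for the moment, N m; "gripper_width": finger opening in m; "gripper_force": force on a finger pad.
Only numpy, scipy, OpenCV 4.12 (cv2) and the standard library are available. Lean on these libraries where they do the work, as an engineer would, in place of code of your own. Each camera call takes 0.05 s, during which the arm holds its last target. There are 200 camera calls.

## Working session

There is one attempt and no reset: what is moved stays moved. The work goes in short steps, Python scripts to look and compute and a tool call to move; the robot and the scene stay as the last step left them, time stands still between calls to the robot, and variables do not carry over. Pictures are saved under pics/ and viewed, at most 12 in all, crops included, and the job is handed in when it is done.

Besides the shell and the picture viewer there is one more tool, called by a JSON object that holds its "op" and its "data". send_rows: Moves the arm, as the interface text tells. Its arguments: {"type":"object","properties":{"rows":{"type":"array","items":{"type":"number"}}},"required":["rows"]}

```bash
ls; mkdir -p pics
python3 - <<'E'
from workcell import env
import cv2,numpy as np
for n in ("scene","side"):
    im=env.capture(n); cv2.imwrite(f"pics/{n}0.png",im)
    c=env.camera_info(n); print(n,c)
s=env.sense(); print(s)
im=env.capture("wrist"); cv2.imwrite("pics/wrist0.png",im); print(env.camera_info("wrist"), env.tcp_to_tips)
E
```

```text
pics
scene {'mtx': array([[377.62829705,   0.        , 312.23464268],
       [  0.        , 377.62829705, 198.4855307 ],
       [  0.        ,   0.        ,   1.        ]]), 'k1': 0.017652187876114923, 'rvec': array([ 1.29716024,  2.25508905, -0.9436469 ]), 'tvec': array([ 0.27136005, -0.26126511,  1.34627466])}
side {'mtx': array([[473.76318421,   0.        , 322.76687305],
       [  0.        , 473.76318421, 200.77383476],
       [  0.        ,   0.        ,   1.        ]]), 'k1': 0.022340220530171925, 'rvec': array([ 2.12023242, -0.45497561,  0.26428074]), 'tvec': array([-0.44578428,  0.16259783,  1.36227717])}
{'t': 0.1, 'joint_positions': array([ 1.25599599e+00,  4.23772028e-01,  1.63057740e+00, -1.25754542e-06,
        1.08861859e+00, -1.90163875e-02]), 'qd': array([ 2.48636820e-03, -1.09985557e-03, -3.48797045e-05,  5.76473758e-04,
        5.40618892e-04,  2.08868869e-03]), 'effort': array([ 5.51922240e-04, -5.45612025e+01, -2.74323374e+01,  6.46152114e-02,
        1.87071628e-02, -2.01628274e-05]), 'tcp_pos': array([0.18202392, 0.59742477, 0.24398888]), 'tcp_rot': array([ 1.47353124e-01,  9.89083709e-01, -6.78218420e-04, -1.13698634e-04]), 'contact_force': array([-0.053638  ,  0.15063619,  0.3703695 ]), 'ft_torque': array([0.02216475, 0.0258814 , 0.05092813]), 'gripper_force': 0.0, 'gripper_width': 0.08780067458136634}
{'mtx': array([[339.94140228,   0.        , 315.93898182],
       [  0.        , 339.94140228, 199.1332524 ],
       [  0.        ,   0.        ,   1.        ]]), 'k1': 0.015617360655944589, 'T_tool_cam': array([[ 8.15610606e-05, -9.67860787e-01, -2.51486562e-01,
         6.82895440e-02],
       [ 9.99999976e-01,  2.76190892e-05,  2.18022087e-04,
        -1.57094964e-04],
       [-2.04069199e-04, -2.51486574e-01,  9.67860766e-01,
        -1.39818748e-01],
       [ 0.00000000e+00,  0.00000000e+00,  0.00000000e+00,
         1.00000000e+00]])} 0.022
```

View pics/scene0.png

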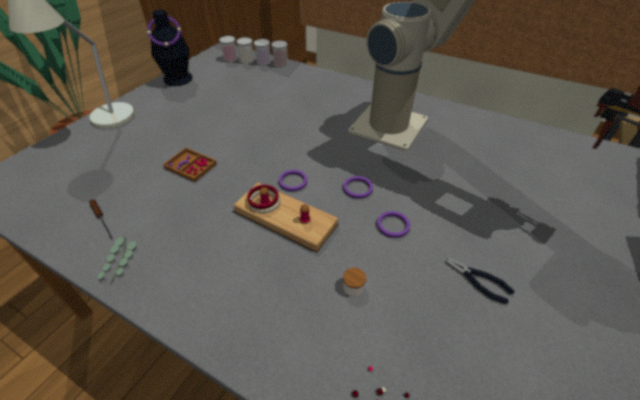

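View pics/side0.png

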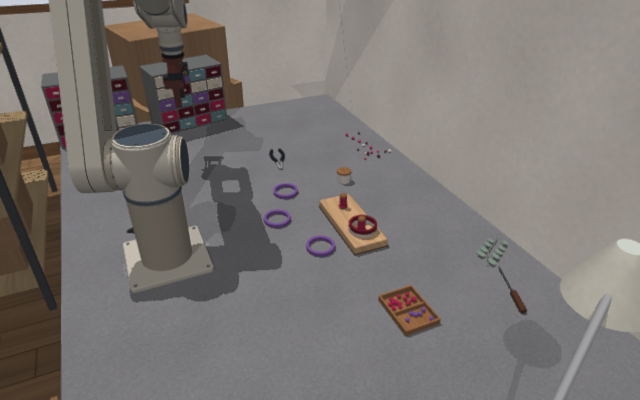

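Scene view: bangles at (293,180), (357,187), (393,224), new post at (305,213), pot at (354,281), pliers at (480,280). In the side view the post is at (343,201) and the bangles at (321,245), (277,218), (286,191).

```bash
cat > h.py <<'E'
from workcell import env
import cv2,numpy as np
from scipy.spatial.transform import Rotation as R
def cam(n,s=None):
    c=env.camera_info(n)
    if n=="wrist":
        T=np.eye(4);T[:3,:3]=R.from_quat(s["tcp_rot"]).as_matrix();T[:3,3]=s["tcp_pos"];T=T@c["T_tool_cam"]
        return c,T[:3,:3],T[:3,3]
    r=cv2.Rodrigues(c["rvec"])[0]
    return c,r.T,-r.T@c["tvec"]
def rays(C,px):
    c,r,o=C
    d=np.array([c["k1"],0,0,0,0.])
    u=cv2.undistortPoints(np.array(px,float).reshape(-1,1,2),c["mtx"],d)[:,0]
    return o,np.c_[u,np.ones(len(u))]@r.T
def onz(C,px,z):
    o,d=rays(C,px); return o+d*((z-o[2])/d[:,2])[:,None]
def tri(ls):
    A=0;b=0
    for o,d in ls:
        d=d/np.linalg.norm(d);P=np.eye(3)-np.outer(d,d);A=A+P;b=b+P@o
    return np.linalg.solve(A,b)
def mask(im,lo,hi):
    return cv2.inRange(cv2.cvtColor(im,cv2.COLOR_BGR2HSV),np.array(lo),np.array(hi))
def blobs(m,amin=60):
    cs,_=cv2.findContours(m,cv2.RETR_EXTERNAL,cv2.CHAIN_APPROX_NONE)
    return [c for c in cs if cv2.contourArea(c)>amin]
E
python3 - <<'E'
from h import *
for n in ("scene","side"):
    im=cv2.imread(f"pics/{n}0.png");C=cam(n)
    hsv=cv2.cvtColor(im,cv2.COLOR_BGR2HSV)
    for nm,lo,hi,z in (("purple",(120,70,50),(150,255,255),.007),("rasp",(160,120,40),(180,255,255),.055),("wood",(8,80,90),(25,255,255),.03)):
        for c in blobs(mask(im,lo,hi),60 if nm!="rasp" else 30):
            p=c[:,0].astype(float); x,y,w,h=cv2.boundingRect(c)
            if not(150<x<420 and 140<y<340):continue
            P=onz(C,p,z)[:,:2].astype(np.float32)
            if nm=="purple": (e,r)=cv2.minEnclosingCircle(P); print(n,nm,(x,y,w,h),np.round(e,4),round(r,4))
            else: print(n,nm,(x,y,w,h),cv2.contourArea(c),cv2.minAreaRect(P))
E
python3 -c "
import cv2
a=cv2.imread('pics/scene0.png')[160:310,220:420];b=cv2.imread('pics/side0.png')[160:260,250:400]
a=cv2.resize(a,(800,600),interpolation=2);cv2.imwrite('pics/z1.png',a)"
```

```text
scene purple (377, 211, 33, 27) [0.4338 0.1921] 0.0473
scene purple (343, 176, 30, 22) [0.3499 0.0444] 0.0488
scene purple (279, 170, 28, 21) [ 0.4197 -0.1359] 0.0476
scene rasp (300, 212, 10, 11) 60.0 ((0.5689168572425842, -0.004408672451972961), (0.03547884523868561, 0.022283557802438736), 42.762752532958984)
scene rasp (248, 185, 29, 24) 502.5 ((0.5607234239578247, -0.14182156324386597), (0.08855711668729782, 0.07544837146997452), 34.32583236694336)
scene rasp (195, 158, 12, 12) 52.5 ((0.5334024429321289, -0.3788118064403534), (0.048989854753017426, 0.032227061688899994), 67.16055297851562)
scene wood (343, 267, 23, 21) 344.0 ((0.6507409811019897, 0.1787552833557129), (0.053895168006420135, 0.050244297832250595), 24.75294303894043)
scene wood (234, 192, 104, 57) 2384.5 ((0.5620807409286499, -0.07009448111057281), (0.2760814428329468, 0.1173865795135498), 88.34890747070312)
scene wood (163, 148, 53, 30) 695.0 ((0.5302707552909851, -0.4416802227497101), (0.10106901824474335, 0.12978896498680115), 0.09165497124195099)
side purple (306, 236, 29, 21) [ 0.4206 -0.1341] 0.049
side purple
[... 252 characters left out ...]
49, 216, 28, 18) 192.5 ((0.5532039999961853, -0.14784231781959534), (0.08548242598772049, 0.08246035873889923), 66.45355224609375)
side rasp (339, 198, 8, 10) 49.5 ((0.5506391525268555, -0.01868506893515587), (0.05278657004237175, 0.02216695249080658), 62.981475830078125)
side wood (379, 285, 61, 47) 1503.0 ((0.5085815191268921, -0.46603190898895264), (0.12980885803699493, 0.10034789144992828), 89.52786254882812)
side wood (320, 193, 67, 61) 1492.5 ((0.5461696982383728, -0.08271710574626923), (0.30117693543434143, 0.11973225325345993), 88.35957336425781)
side wood (337, 167, 14, 9) 77.5 ((0.6647200584411621, 0.19826127588748932), (0.05884430184960365, 0.04767322912812233), 63.89115905761719)
```

View pics/wrist0.png

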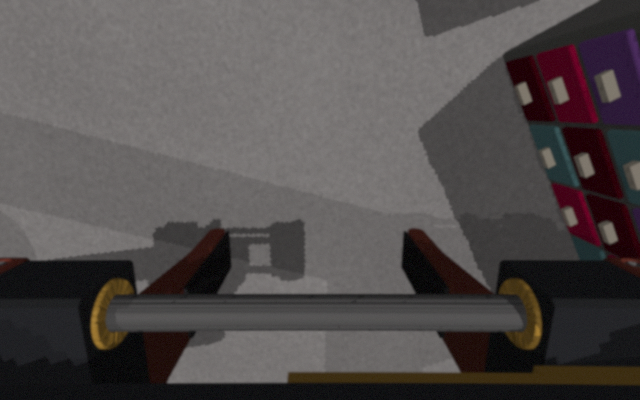

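Wrist view: bare bench between the fingers, the cabinet at the right, nothing of the job in sight. The target bangle is at about (0.435, 0.192), and the new post at about (0.56, -0.01). I move over the post with the wrist wound back.

{"op": "send_rows", "data": {"rows": [60, -30, -26, 0, -6, 60, -80, -70, 0, -12, 60, -130, -113, 0, -18, 60, -180, -157, 5, -24, 60, -230, -200, 10, -30, 60, -280, -244, 15, -36, 60, -330, -288, 20, -42, 60, -380, -331, 25, -48, 60, -430, -375, 30, -54, 60, -480, -418, 35, -60, 60, -520, -453, 40, -64, 60, -538, -469, 40, -64]}}

```text
t: 1.65
tcp_pos: [0.5609, -0.0099, 0.2043]
tcp_rot: [-0.399, 0.917, 0.0, -0.0]
contact_force: [0.7, 0.3, 0.8]
gripper_width: 0.06
gripper_force: 0.0
```

{"op": "send_rows", "data": {"rows": [60, 0, 0, 0, 0, 60, 0, 0, 0, 0]}}

```text
t: 1.9
tcp_pos: [0.5594, -0.0074, 0.2043]
tcp_rot: [-0.399, 0.917, 0.0, -0.001]
contact_force: [0.8, -0.5, -0.7]
gripper_width: 0.06
gripper_force: 0.0
```

Run:
```python
from h import *
s=env.sense(); im=env.capture("wrist"); cv2.imwrite("pics/wrist1.png",im)
print(s["t"],s["tcp_pos"],s["joint_positions"],R.from_quat(s["tcp_rot"]).as_matrix()[:,0],s["contact_force"])
C=cam("wrist",s)
for c in blobs(mask(im,(160,100,40),(180,255,255)),100):
    print(cv2.boundingRect(c),cv2.contourArea(c),cv2.minEnclosingCircle(onz(C,c[:,0],.078)[:,:2].astype(np.float32)))
```

```text
1.9 [ 0.55937051 -0.00738246  0.2042802 ] [-3.46035237e-02  3.79713993e-01  1.80722061e+00  3.16144899e-04
  9.55955220e-01 -2.42608642e+00] [-6.81852168e-01 -7.31489706e-01  6.56221331e-04] [ 0.77942744 -0.47811086 -0.6949403 ]
(302, 169, 30, 19) 246.0 ((0.5506472587585449, -0.01606065407395363), 0.012037000618875027)
(150, 10, 108, 113) 9374.5 ((0.5527496337890625, -0.13504619896411896), 0.039431098848581314)
```

View pics/wrist1.png

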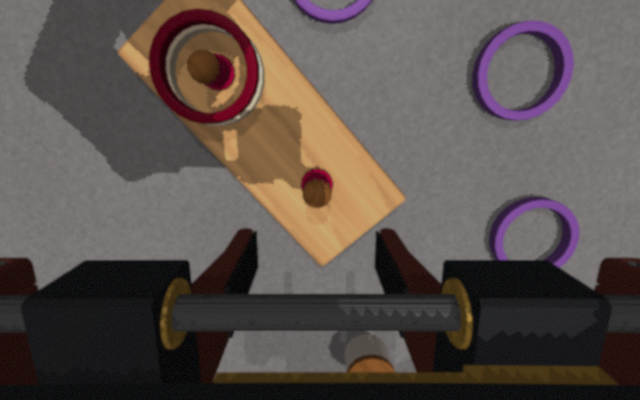

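Wrist view: new post's brown top at about (317,192) on the plinth, fitted post at (205,68), target bangle at (537,235), pot at (368,360).

```bash
python3 - <<'E'
from h import *
s=env.sense(); im=cv2.imread("pics/wrist1.png");C=cam("wrist",s)
T=R.from_quat(s["tcp_rot"]).as_matrix()
for px,z in (((317,192),.076),((317,180),.06)):
    p=onz(C,[px],z)[0];print(px,z,p, "tool mm",(T.T@(p-s["tcp_pos"]))*1e3)
# corners of plinth visible
print(onz(C,[(404,199),(323,265),(119,50)],.03))
for c in blobs(mask(im,(120,70,50),(150,255,255)),300):
    x=cv2.boundingRect(c);print(x,cv2.minEnclosingCircle(onz(C,c[:,0],.010)[:,:2].astype(np.float32)))
sub=im[150:220,280:350];h=cv2.cvtColor(sub,cv2.COLOR_BGR2HSV)
print(h[42,37],h[30,37],h[60,37])
m=cv2.inRange(h,np.array((0,60,30)),np.array((20,255,120)))
for c in blobs(m,60): print(np.array(cv2.boundingRect(c))+[280,150,0,0],cv2.minEnclosingCircle(c))
# scene & side: post dome
import itertools
for n,(x,y,w,hh) in (("scene",(292,198,26,30)),("side",(330,186,26,26))):
    I=cv2.imread(f"pics/{n}0.png")[y:y+hh,x:x+w]; cv2.imwrite(f"pics/c_{n}.png",cv2.resize(I,None,fx=12,fy=12,interpolation=0))
E
python3 -c "
import cv2,numpy as np
a=[cv2.resize(cv2.imread('pics/'+f),(390,390)) for f in('c_scene.png','c_side.png')]
cv2.imwrite('pics/cc.png',np.hstack(a))"
```

```text
(317, 192) 0.076 [ 0.55535665 -0.00980028  0.076     ] tool mm [  4.73332527   0.69981779 128.42229799]
(317, 180) 0.06 [ 0.55074861 -0.01467181  0.06      ] tool mm [ 11.42975427   0.74043169 144.42611292]
[[ 0.50653745  0.05989062  0.03      ]
 [ 0.60952089  0.0576638   0.03      ]
 [ 0.60156857 -0.20739819  0.03      ]]
(489, 197, 90, 72) ((0.43369296193122864, 0.19068127870559692), 0.04673639312386513)
(472, 21, 102, 100) ((0.3508331775665283, 0.04756942018866539), 0.04554665833711624)
(294, 0, 78, 23) ((0.43806740641593933, -0.11576637625694275), 0.03389129042625427)
[ 13 172  92] [  7 172  74] [ 15 132 188]
[300 167  31  40] ((36.479591369628906, 36.75850296020508), 19.765453338623047)
```

{"op": "send_rows", "data": {"rows": [60, 1, 0, 15, 0, 60, 3, 0.5, 35, 0, 60, 5, 0.5, 55, 0, 60, 5, 0.5, 69, 0, 60, 5, 0.5, 69, 0, 60, 5, 0.5, 69, 0]}}

```text
t: 2.7
tcp_pos: [0.5566, -0.0107, 0.136]
tcp_rot: [-0.399, 0.917, -0.0, 0.0]
contact_force: [0.0, -0.4, 1.0]
gripper_width: 0.0601
gripper_force: 0.0
```

Run:
```python
from h import *
s=env.sense(); im=env.capture("wrist"); cv2.imwrite("pics/wrist2.png",im); cv2.imwrite("pics/wrist2c.png",cv2.resize(im[100:280,200:440],(800,600),interpolation=2))
print(s["t"],s["tcp_pos"],s["contact_force"])
C=cam("wrist",s)
# project tool-axis points at post heights
c,r,o=C
T=R.from_quat(s["tcp_rot"]).as_matrix()
for z in (.082,.074,.062,.04,.034):
    p=s["tcp_pos"]+T@np.array([0,0,1])*(s["tcp_pos"][2]-z)
    q=r.T@(p-o); print(z, c["mtx"][:2,:2]@(q[:2]/q[2])+c["mtx"][:2,2], "px/mm",.34/q[2])
```

```text
2.7 [ 0.55664979 -0.01067671  0.13603042] [ 0.01970441 -0.39825443  0.97967491]
0.082 [316.18951726 228.19131741] px/mm 1.6598335078657813
0.074 [316.18189753 223.91506094] px/mm 1.5993783158969925
0.062 [316.17145476 218.05448835] px/mm 1.5165249971225152
0.04 [316.15487599 208.7503439 ] px/mm 1.3849884901877694
0.034 [316.1508421  206.48649238] px/mm 1.3529834925971158
```

View pics/wrist2c.png

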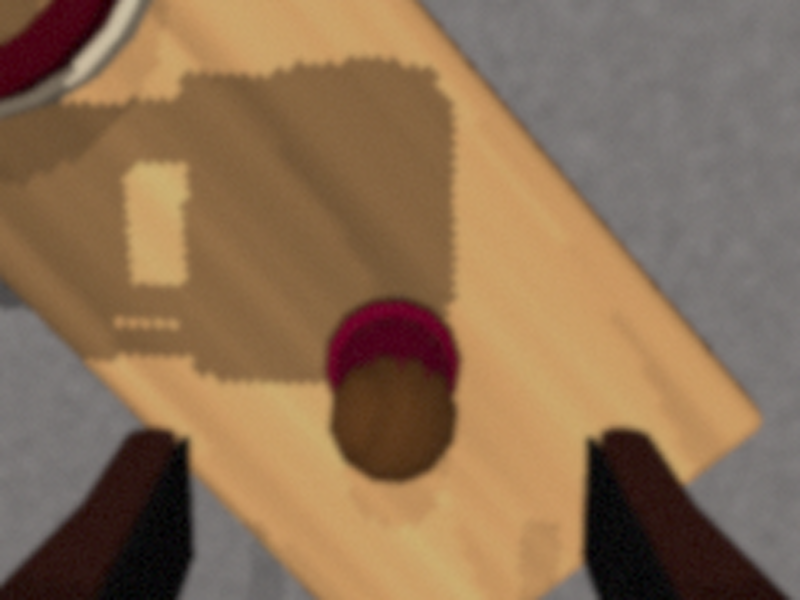

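Post: dome centre (318,225), foot (318,209.5) in full-frame pixels. That leaves the tool about 1 mm off, so I correct, descend and grip.

{"op": "send_rows", "data": {"rows": [60, -0.5, 1, 15, 0, 60, -0.5, 1, 35, 0, 60, -0.5, 1, 55, 0, 60, -0.5, 1, 71, 0, 60, -0.5, 1, 71, 0, 15, -0.5, 1, 71, 0, 15, -0.5, 1, 71, 0, 15, -0.5, 1, 71, 0, 15, -0.5, 1, 71, 0, 15, -0.5, 1, 71, 0]}}

```text
t: 4.0
tcp_pos: [0.5561, -0.0099, 0.065]
tcp_rot: [-0.399, 0.917, -0.0, 0.0]
contact_force: [-0.7, 0.7, 2.8]
gripper_width: 0.0236
gripper_force: 30.0
```

Run:
```python
from h import *
s=env.sense(); print(s)
```

```text
{'t': 4.0, 'joint_positions': array([-3.91367305e-02,  5.91205069e-01,  1.87638465e+00,  8.26949886e-05,
        6.73450190e-01, -2.43120815e+00]), 'qd': array([ 0.00066172, -0.00087113, -0.00020429, -0.00012238,  0.00113641,
       -0.0005111 ]), 'effort': array([-1.84683488e-01, -5.19675386e+01, -1.64730030e+01, -1.03231925e-01,
       -1.40375155e-01, -4.00070858e-04]), 'tcp_pos': array([ 0.55613194, -0.00985234,  0.06504494]), 'tcp_rot': array([-3.99164310e-01,  9.16879369e-01, -9.69252024e-05,  2.60101554e-04]), 'contact_force': array([-0.70187961,  0.70817142,  2.7947543 ]), 'ft_torque': array([ 0.13719632,  0.07953428, -0.04146561]), 'gripper_force': 30.0005042552948, 'gripper_width': 0.02361950322245123}
```

{"op": "send_rows", "data": {"rows": [15, 0, 0, 0.5, 0, 15, 0, 0, 0.5, 0]}}

```text
t: 4.25
tcp_pos: [0.5561, -0.0098, 0.065]
tcp_rot: [-0.399, 0.917, -0.0, 0.0]
contact_force: [-1.4, 0.4, 8.1]
gripper_width: 0.0233
gripper_force: 30.0
```

{"op": "send_rows", "data": {"rows": [15, 0, 0, 0.5, 0, 15, 0, 0, 0.55, 8, 15, 0, 0, 0.55, 16]}}

```text
t: 4.62
tcp_pos: [0.556, -0.0096, 0.0648]
tcp_rot: [-0.265, 0.964, 0.0, 0.0]
contact_force: [-4.1, 2.7, 15.8]
gripper_width: 0.0237
gripper_force: 30.0
```

{"op": "send_rows", "data": {"rows": [15, 0.1, 0.2, -0.1, 9, 15, 0.2, 0.4, -0.1, 18, 15, 0.2, 0.4, -0.1, 27]}}

```text
t: 5.0
tcp_pos: [0.5558, -0.0092, 0.0648]
tcp_rot: [-0.033, 0.999, 0.0, 0.0]
contact_force: [-3.9, 4.6, 12.0]
gripper_width: 0.0234
gripper_force: 30.0
```

{"op": "send_rows", "data": {"rows": [15, 0.1, 0.1, 0.15, 9, 15, 0.2, 0.2, 0.15, 18, 15, 0.2, 0.3, 0.15, 27]}}

```text
t: 5.38
tcp_pos: [0.5559, -0.0087, 0.0648]
tcp_rot: [0.202, 0.979, 0.001, 0.001]
contact_force: [-3.0, 5.2, 13.0]
gripper_width: 0.0237
gripper_force: 30.0
```

{"op": "send_rows", "data": {"rows": [15, 0.1, 0.1, 0.05, 9, 15, 0.2, 0.2, 0.1, 18, 15, 0.3, 0.3, 0.1, 27, 15, 0.3, 0.3, 0.1, 36]}}

```text
t: 5.88
tcp_pos: [0.5563, -0.0082, 0.0647]
tcp_rot: [0.494, 0.869, 0.001, 0.001]
contact_force: [-0.8, 6.2, 9.8]
gripper_width: 0.0236
gripper_force: 30.0
```

{"op": "send_rows", "data": {"rows": [15, 0, 0.1, 0.4, 4, 15, 0, 0.2, 0.4, 12]}}

```text
t: 6.12
tcp_pos: [0.5565, -0.0081, 0.0644]
tcp_rot: [0.582, 0.813, 0.001, 0.001]
contact_force: [-0.7, 4.9, 10.7]
gripper_width: 0.0233
gripper_force: 30.0
```

Run:
```python
from h import *
s=env.sense(); print({k:np.round(s[k],5) for k in("t","tcp_pos","contact_force","ft_torque","joint_positions")})
```

```text
{'t': np.float64(6.125), 'tcp_pos': array([ 0.55646, -0.00812,  0.06441]), 'contact_force': array([-0.74863,  4.86085, 10.74356]), 'ft_torque': array([0.86626, 0.25522, 0.11535]), 'joint_positions': array([-3.64100e-02,  5.92070e-01,  1.87704e+00,  1.35000e-03,
        6.70070e-01, -3.66240e-01])}
```

{"op": "send_rows", "data": {"rows": [15, 0, 0.1, 0.3, 0, 15, 0, 0.2, 0.3, 0]}}

```text
t: 6.38
tcp_pos: [0.5565, -0.0081, 0.0643]
tcp_rot: [0.58, 0.814, 0.001, 0.001]
contact_force: [-3.0, 5.1, 14.6]
gripper_width: 0.0234
gripper_force: 30.0
```

{"op": "send_rows", "data": {"rows": [15, 0, 0, 0.08, 9, 15, 0, 0.1, 0.16, 18, 15, 0, 0.2, 0.24, 27]}}

```text
t: 6.75
tcp_pos: [0.557, -0.0081, 0.0639]
tcp_rot: [0.756, 0.654, 0.001, 0.001]
contact_force: [-1.0, 5.5, 10.7]
gripper_width: 0.0232
gripper_force: 30.0
```

{"op": "send_rows", "data": {"rows": [15, 0, 0, 0.3, 3, 15, 0, 0, 0.42, 12, 15, 0, 0.1, 0.54, 21]}}

```text
t: 7.12
tcp_pos: [0.5574, -0.0082, 0.0635]
tcp_rot: [0.863, 0.506, 0.002, 0.001]
contact_force: [0.2, 4.6, 12.5]
gripper_width: 0.0237
gripper_force: 30.0
```

{"op": "send_rows", "data": {"rows": [15, 0, 0, 0.2, 9, 15, 0, 0, 0.36, 18, 15, 0, 0, 0.52, 27, 15, 0, 0, 0.6, 31]}}

```text
t: 7.62
tcp_pos: [0.5578, -0.0085, 0.0629]
tcp_rot: [0.966, 0.258, 0.002, 0.0]
contact_force: [-0.0, 2.4, 10.3]
gripper_width: 0.0235
gripper_force: 30.0
```

Run:
```python
from h import *
s=env.sense(); im=env.capture("wrist"); cv2.imwrite("pics/wrist3.png",im)
a=im[190:340,220:420]
print(s["contact_force"],s["tcp_pos"])
im=env.capture("scene");c=cam("scene")
r=c[1].T
p=r@(np.array([.557,-.009,.06])-c[2]);u=c[0]["mtx"]@(p/p[2]);print(u)
x,y=int(u[0]),int(u[1]);b=im[y-30:y+30,x-40:x+40]
im=env.capture("side");c=cam("side");r=c[1].T
p=r@(np.array([.557,-.009,.06])-c[2]);u=c[0]["mtx"]@(p/p[2]);print(u)
x,y=int(u[0]),int(u[1]);d=im[y-30:y+30,x-40:x+40]
o=np.zeros((600,800,3),np.uint8)
o[:300,:400]=cv2.resize(a,(400,300),interpolation=2);o[:300,400:]=cv2.resize(b,(400,300),interpolation=2);o[300:,400:]=cv2.resize(d,(400,300),interpolation=2)
cv2.imwrite("pics/comb.png",o)
```

```text
[-0.02184818  2.4390965  10.25080585] [ 0.55779155 -0.00849986  0.06288172]
[304.74857758 211.90869949   1.        ]
[343.00383088 199.16191074   1.        ]
```

View pics/comb.png

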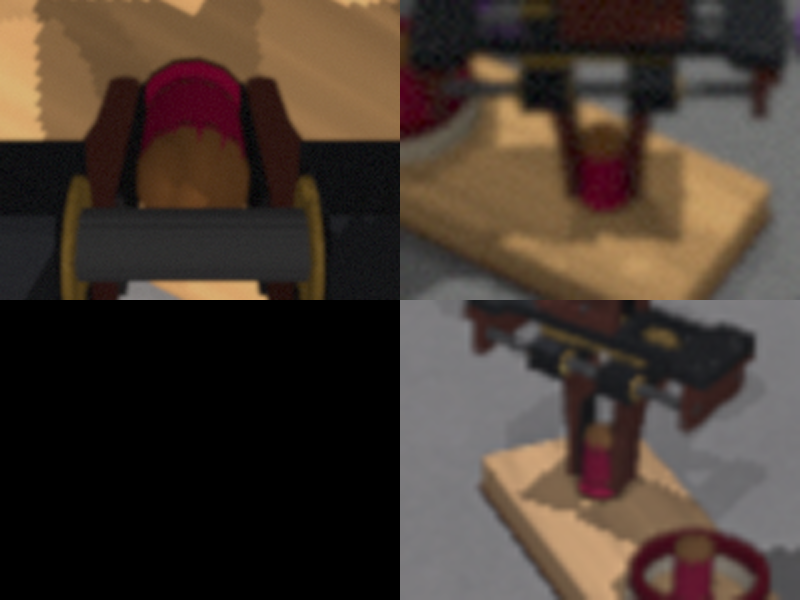

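Grip holds: the post stands centred between the pads, with the foot's edge in the wrist view at about (317,219), as predicted for no slip. I continue.

{"op": "send_rows", "data": {"rows": [15, 0, 0, 0.3, 3, 15, 0, 0, 0.5, 12, 15, 0, 0, 0.7, 21, 15, 0, 0, 0.8, 26]}}

```text
t: 8.28
tcp_pos: [0.5579, -0.0089, 0.0623]
tcp_rot: [0.999, 0.034, 0.002, 0.0]
contact_force: [0.3, -1.7, 12.1]
gripper_width: 0.0238
gripper_force: 30.0
```

{"op": "send_rows", "data": {"rows": [15, 0, 0, 0.3, 8, 15, 0, 0, 0.5, 16, 15, 0, 0, 0.7, 24, 15, 0, 0, 0.8, 27]}}

```text
t: 8.78
tcp_pos: [0.5579, -0.0094, 0.0617]
tcp_rot: [0.98, -0.2, 0.002, 0.0]
contact_force: [-0.8, -3.8, 16.6]
gripper_width: 0.0237
gripper_force: 30.0
```

{"op": "send_rows", "data": {"rows": [15, 0, 0, -0.05, 6, 15, 0, 0, 0.1, 14, 15, 0, 0, 0.25, 22]}}

```text
t: 9.15
tcp_pos: [0.5576, -0.0097, 0.0613]
tcp_rot: [0.923, -0.384, 0.002, -0.0]
contact_force: [-1.0, -6.4, 14.0]
gripper_width: 0.0235
gripper_force: 30.0
```

{"op": "send_rows", "data": {"rows": [15, 0, 0, 0.18, 8, 15, 0, 0, 0.18, 8]}}

```text
t: 9.4
tcp_pos: [0.5575, -0.0097, 0.0611]
tcp_rot: [0.895, -0.446, 0.002, -0.0]
contact_force: [-1.7, -5.2, 14.7]
gripper_width: 0.0234
gripper_force: 30.0
```

Run:
```python
from h import *
s=env.sense(); print({k:np.round(s[k],5) for k in("t","tcp_pos","contact_force","ft_torque","joint_positions")})
```

```text
{'t': np.float64(9.4), 'tcp_pos': array([ 0.55749, -0.00972,  0.06112]), 'contact_force': array([-1.6731 , -5.20287, 14.65238]), 'ft_torque': array([-0.99963,  0.421  , -0.04727]), 'joint_positions': array([-3.81800e-02,  5.98470e-01,  1.87590e+00, -1.88000e-03,
        6.63610e-01,  2.45931e+00])}
```

{"op": "send_rows", "data": {"rows": [15, 0, 0, -1.1, 0, 40, 0, 0, -1.1, 0, 40, 0, 0, -1.1, -4, 40, 0, 0, -1.1, -14, 40, 0, 0, -1.1, -24, 40, 0, 0, -1.1, -34, 40, 0, 0, -1.1, -44, 40, 0, 0, -1.1, -54, 40, 0, 0, -1.1, -64, 40, 0, 0, -1.1, -74, 40, 0, 0, -1.1, -84, 40, 0, 0, -1.1, -90]}}

```text
t: 10.9
tcp_pos: [0.5554, -0.0085, 0.0602]
tcp_rot: [0.947, 0.32, -0.0, -0.0]
contact_force: [-0.1, 0.5, 0.4]
gripper_width: 0.0396
gripper_force: 0.0
```

{"op": "send_rows", "data": {"rows": [40, 0, 0, 0, 0, 15, 0, 0, 0, 0, 15, 0, 0, 0, 0, 15, 0, 0, 0, 0, 15, 0, 0, 0, 0]}}

```text
t: 11.52
tcp_pos: [0.5562, -0.0092, 0.0605]
tcp_rot: [0.948, 0.318, 0.0, 0.0]
contact_force: [1.6, -5.2, -2.2]
gripper_width: 0.0236
gripper_force: 30.0
```

{"op": "send_rows", "data": {"rows": [15, 0, 0, 0.6, 0, 15, 0, 0, 1.1, 0, 15, 0, 0, 1.1, 0]}}

```text
t: 11.9
tcp_pos: [0.5563, -0.0092, 0.0604]
tcp_rot: [0.948, 0.318, 0.0, 0.0]
contact_force: [-1.4, -4.8, 9.0]
gripper_width: 0.0236
gripper_force: 30.0
```

Slightly low; top up and turn.

{"op": "send_rows", "data": {"rows": [15, 0, 0, 0.4, 0, 15, 0, 0, 0.5, 5, 15, 0, 0, 0.6, 10]}}

```text
t: 12.28
tcp_pos: [0.5563, -0.0091, 0.0602]
tcp_rot: [0.973, 0.233, 0.001, 0.0]
contact_force: [-1.9, -4.6, 14.1]
gripper_width: 0.0239
gripper_force: 30.0
```

{"op": "send_rows", "data": {"rows": [15, 0, 0, 0.08, 5, 15, 0, 0, 0.15, 9]}}

```text
t: 12.52
tcp_pos: [0.5563, -0.009, 0.06]
tcp_rot: [0.988, 0.156, 0.0, 0.0]
contact_force: [-2.7, -3.8, 13.9]
gripper_width: 0.0234
gripper_force: 30.0
```

Run:
```python
from h import *
s=env.sense(); print({k:np.round(s[k],5) for k in("t","tcp_pos","contact_force","ft_torque","joint_positions")})
```

```text
{'t': np.float64(12.525), 'tcp_pos': array([ 0.55626, -0.00903,  0.06   ]), 'contact_force': array([-2.71006, -3.79859, 13.93968]), 'ft_torque': array([-0.62575,  0.65036,  0.09659]), 'joint_positions': array([-3.74600e-02,  5.99920e-01,  1.87723e+00, -5.20000e-04,
        6.63370e-01,  1.22119e+00])}
```

{"op": "send_rows", "data": {"rows": [15, 0, 0, 0.07, 4, 15, 0, 0, 0.13, 8]}}

```text
t: 12.78
tcp_pos: [0.5563, -0.0089, 0.06]
tcp_rot: [0.996, 0.086, 0.0, 0.0]
contact_force: [-3.2, -2.8, 15.2]
gripper_width: 0.0236
gripper_force: 30.0
```

Run:
```python
from h import *
s=env.sense(); print({k:np.round(s[k],5) for k in("t","tcp_pos","contact_force","ft_torque","joint_positions")})
c=cam("side");r=c[1].T
im=env.capture("side");b=env.capture("scene")
cv2.imwrite("pics/s4.png",np.hstack([cv2.resize(im[175:225,318:368],(400,400),interpolation=2),cv2.resize(b[190:240,280:330],(400,400),interpolation=2)]))
```

```text
{'t': np.float64(12.775), 'tcp_pos': array([ 0.55625, -0.00894,  0.05996]), 'contact_force': array([-3.2386 , -2.77833, 15.21501]), 'ft_torque': array([-0.55491,  0.70686,  0.11193]), 'joint_positions': array([-3.73500e-02,  5.99990e-01,  1.87722e+00, -3.70000e-04,
        6.63380e-01,  1.36067e+00])}
```

View pics/s4.png

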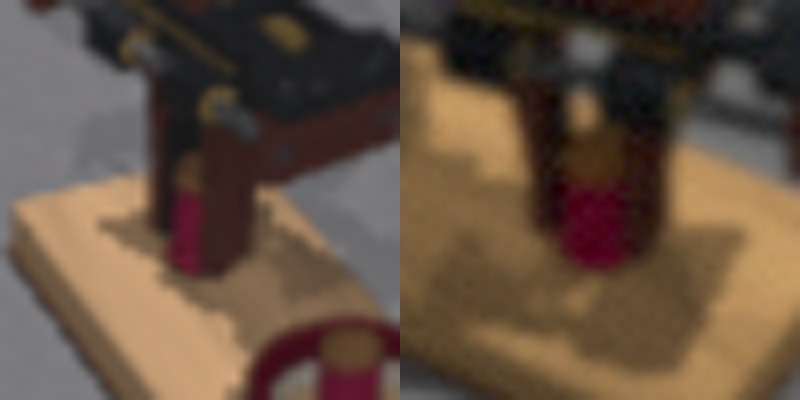

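Side and scene crops: post foot appears down on the wood at (190,270) and (600,265), with no brass visible. TCP z has stalled, so I make one small check turn.

{"op": "send_rows", "data": {"rows": [15, 0, 0, 0, 4, 15, 0, 0, 0, 7]}}

```text
t: 13.12
tcp_pos: [0.5562, -0.0089, 0.06]
tcp_rot: [1.0, 0.026, 0.001, 0.0]
contact_force: [-2.7, -2.8, 14.6]
gripper_width: 0.0237
gripper_force: 30.0
```

Run:
```python
from h import *
s=env.sense(); print({k:np.round(s[k],5) for k in("t","tcp_pos","contact_force","ft_torque","joint_positions")})
```

```text
{'t': np.float64(13.125), 'tcp_pos': array([ 0.55625, -0.00886,  0.05997]), 'contact_force': array([-2.65492, -2.7744 , 14.59025]), 'ft_torque': array([-0.49565,  0.65714,  0.07199]), 'joint_positions': array([-3.72400e-02,  5.99950e-01,  1.87726e+00, -2.40000e-04,
        6.63340e-01,  1.48241e+00])}
```

z is flat at 15 N, so the post is home. Release, lift and go over the bangle.

{"op": "send_rows", "data": {"rows": [15, 0, 0, -1.2, 0, 50, 0, 0, -1.2, 0, 50, 0, 0, -1.2, 0, 50, 0, 0, -20, 0, 50, 0, 0, -60, 0, 50, 0, 0, -110, 0, 50, -20, -45, -120, 3, 50, -45, -100, -120, 3, 50, -70, -155, -120, 3, 50, -95, -210, -120, 3, 50, -109, -244, -120, 3, 50, -109, -244, -120, 3]}}

```text
t: 14.62
tcp_pos: [0.433, 0.231, 0.1796]
tcp_rot: [1.0, 0.002, 0.0, -0.0]
contact_force: [-0.2, -0.3, 0.6]
gripper_width: 0.0497
gripper_force: 0.0
```

{"op": "send_rows", "data": {"rows": [40, 0, 0, 0, 0, 40, 0, 0, 0, 0]}}

```text
t: 14.88
tcp_pos: [0.4345, 0.2282, 0.1788]
tcp_rot: [1.0, -0.0, 0.0, -0.0]
contact_force: [-0.0, 0.4, 0.0]
gripper_width: 0.0402
gripper_force: 0.0
```

Run:
```python
from h import *
s=env.sense(); im=env.capture("wrist"); cv2.imwrite("pics/wrist5.png",im)
print(s["t"],s["tcp_pos"],s["joint_positions"],s["tcp_rot"],s["contact_force"])
C=cam("wrist",s);T=R.from_quat(s["tcp_rot"]).as_matrix()
for c in blobs(mask(im,(120,70,50),(150,255,255)),300):
    P=onz(C,c[:,0],.010)
    e,r=cv2.minEnclosingCircle(P[:,:2].astype(np.float32)); t=T.T@(np.array([*e,.01])-s["tcp_pos"])*1e3
    print(cv2.boundingRect(c),e,r,t)
a=env.capture("side");b=env.capture("scene")
cv2.imwrite("pics/s6.png",np.hstack([cv2.resize(a[175:225,318:368],(400,400),interpolation=2),cv2.resize(b[190:240,280:330],(400,400),interpolation=2)]))
```

```text
14.875 [0.43450529 0.22822696 0.17876477] [ 4.59444421e-01  3.24045554e-01  1.97246251e+00 -1.01648434e-04
  8.44818901e-01  2.03086904e+00] [ 9.99999951e-01 -2.80409925e-04  1.35916596e-04 -2.48807135e-05] [-0.04217217  0.35544476  0.01821356]
(455, 227, 91, 60) (0.3520689606666565, 0.047923702746629715) 0.046021122485399246 [-82.3810654  180.35786805 168.73339821]
(310, 141, 93, 92) (0.43399882316589355, 0.19070163369178772) 0.043948665261268616 [ -0.53129248  37.5340124  168.76276455]
```

View pics/wrist5.png

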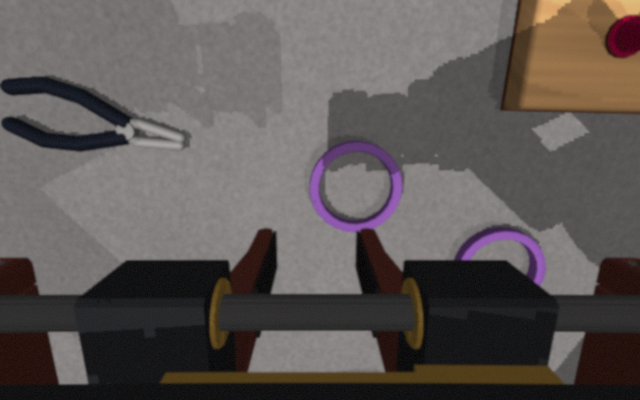

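View pics/s6.png

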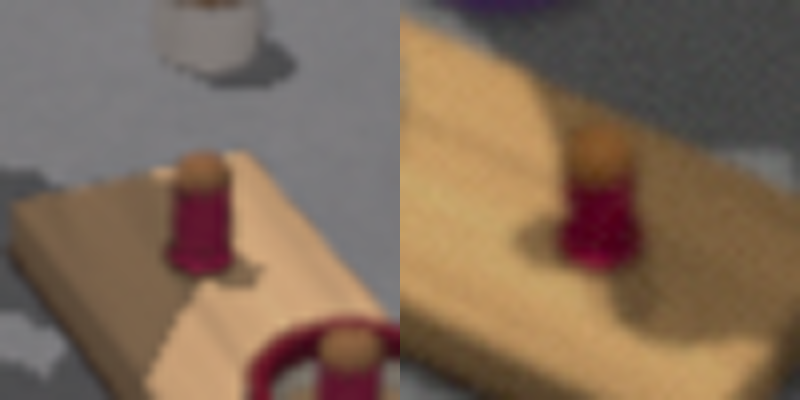

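Wrist view: target bangle at (357,187), pliers at (95,115), well clear. In the crops the post's foot sits on the wood with no gap. Descend and grip the bangle's wall.

{"op": "send_rows", "data": {"rows": [40, 0, -0.5, 20, 0, 40, -0.5, -1, 60, 0, 40, -0.5, -1, 100, 0, 40, -0.5, -1, 130, 0, 40, -0.5, -1, 147, 0, 40, -0.5, -1, 153, 0, 40, -0.5, -1, 153, 0, 5, -0.5, -1, 153, 0, 5, -0.5, -1, 153, 0, 5, -0.5, -1, 153, 0, 5, -0.5, -1, 153, 0, 5, -0.5, -1, 153, 0]}}

```text
t: 16.52
tcp_pos: [0.4337, 0.2302, 0.0259]
tcp_rot: [1.0, 0.001, 0.0, -0.0]
contact_force: [-0.9, -0.5, 6.2]
gripper_width: 0.0099
gripper_force: 29.0
```

{"op": "send_rows", "data": {"rows": [5, 0, 0, -15, 0, 5, 0, 0, -50, 0, 5, 0, 0, -90, 0, 5, 10, 15, -110, 0, 5, 30, 48, -110, 0, 5, 55, 88, -110, 0, 5, 80, 128, -110, 0, 5, 103, 166, -110, 0, 5, 117, 189, -110, 0, 5, 122, 197, -110, 0, 5, 122, 197, -110, 0, 5, 122, 197, -110, 0]}}

```text
t: 18.02
tcp_pos: [0.5549, 0.0341, 0.1355]
tcp_rot: [1.0, 0.001, -0.0, -0.0]
contact_force: [0.1, 0.4, -0.7]
gripper_width: 0.0099
gripper_force: 29.0
```

Run:
```python
from h import *
s=env.sense(); im=env.capture("wrist"); cv2.imwrite("pics/wrist7.png",im)
print(s["t"],s["tcp_pos"],s["contact_force"],s["gripper_width"])
C=cam("wrist",s);T=R.from_quat(s["tcp_rot"]).as_matrix()
for c in blobs(mask(im,(120,70,50),(150,255,255)),300):
    P=onz(C,c[:,0],s["tcp_pos"][2]-.016)
    e,r=cv2.minEnclosingCircle(P[:,:2].astype(np.float32)); print(cv2.boundingRect(c),e,r)
```

```text
18.025 [0.5548901  0.03409107 0.13551564] [ 0.10799933  0.42902794 -0.70293434] 0.009902620852843635
(471, 331, 84, 54) (0.49676254391670227, -0.0722157284617424) 0.02332363650202751
(307, 167, 175, 128) (0.5555521845817566, -0.004577110055834055) 0.0438467375934124
```

View pics/wrist7.png

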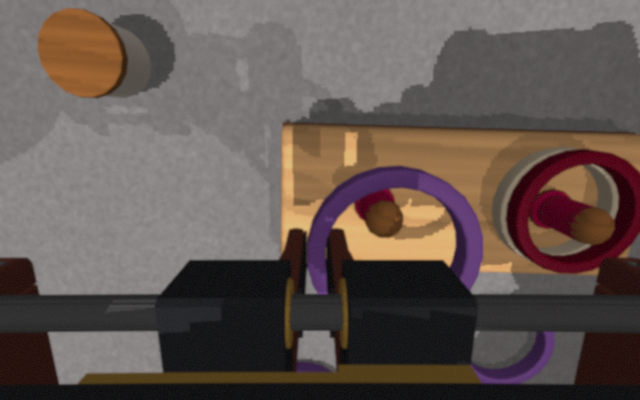

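Wrist view: bangle held level, centred at about (395,240) round the post at (383,218). Measured centre is (0.5555, -0.005), as planned. Lower and release.

{"op": "send_rows", "data": {"rows": [5, 0.5, 0, 15, 0, 5, 1, 0, 35, 0, 5, 1, 0, 55, 0, 5, 1, 0, 68, 0, 5, 1, 0, 76, 0, 5, 1, 0, 79, 0, 5, 1, 0, 79.5, 0, 5, 1, 0, 79.5, 0]}}

```text
t: 19.08
tcp_pos: [0.557, 0.0332, 0.0565]
tcp_rot: [1.0, 0.0, 0.0, -0.0]
contact_force: [-1.1, -0.3, -0.2]
gripper_width: 0.0099
gripper_force: 29.0
```

{"op": "send_rows", "data": {"rows": [5, 0, 0, 0.6, 0, 5, 0, 0, 0.6, 0, 20, 0, 0, 0.6, 0, 20, 0, 0, 0.6, 0, 20, 0, 0, -5, 0, 20, 0, 0, -30, 0, 20, 0, 0, -70, 0, 20, 0, 0, -120, 0, 20, 0, 0, -150, 0, 20, 0, 0, -150, 0, 20, 0, 0, -150, 0]}}

```text
t: 20.45
tcp_pos: [0.556, 0.0332, 0.2053]
tcp_rot: [1.0, 0.0, -0.001, 0.0]
contact_force: [-0.4, -0.4, 0.2]
gripper_width: 0.02
gripper_force: 0.0
```

Run:
```python
from h import *
s=env.sense(); im=env.capture("wrist"); cv2.imwrite("pics/wrist8.png",im)
print(s["t"],s["tcp_pos"],s["contact_force"],s["gripper_width"])
def go(C,im):
  for c in blobs(mask(im,(120,70,50),(150,255,255)),150):
    P=onz(C,c[:,0],.040)
    e,r=cv2.minEnclosingCircle(P[:,:2].astype(np.float32)); print(cv2.boundingRect(c),e,r)
go(cam("wrist",s),im)
for n in("scene","side"): print(n);go(cam(n),env.capture(n))
```

```text
20.45 [0.55599375 0.03317414 0.20528406] [-0.36618956 -0.35323078  0.23937861] 0.019965473103839275
(288, 329, 53, 43) (0.38118112087249756, 0.03654829412698746) 0.0353938452899456
(469, 264, 40, 32) (0.4639826714992523, -0.1368381828069687) 0.026577169075608253
(312, 140, 93, 91) (0.5571942925453186, -0.005052387248724699) 0.04292367398738861
scene
(291, 207, 31, 26) (0.559187114238739, -0.0027214286383241415) 0.04585007205605507
(343, 176, 30, 22) (0.3837035000324249, 0.058647412806749344) 0.045815255492925644
(278, 170, 29, 21) (0.4507163166999817, -0.11571472883224487) 0.04550690948963165
side
(306, 235, 29, 22) (0.402456670999527, -0.17014531791210175) 0.04799291491508484
(264, 209, 27, 19) (0.33802568912506104, 0.004131828900426626) 0.04879112169146538
(94, 106, 19, 12) (-0.09222538769245148, 1.0782878398895264) 0.06419387459754944
(66, 84, 22, 13) (-0.18978074193000793, 1.4110209941864014) 0.09121823310852051
```

View pics/wrist8.png

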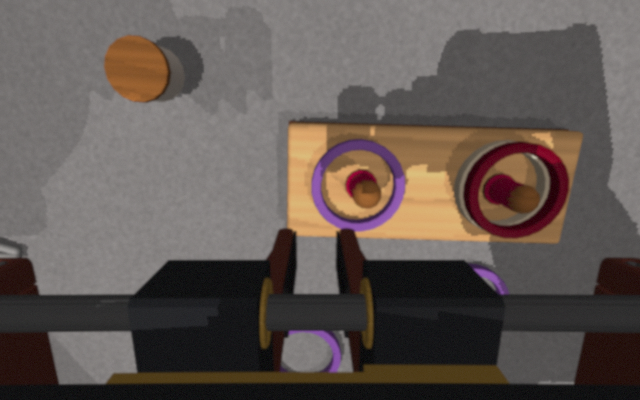

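Wrist view: bangle flat on the plinth at (358,185) round the post at (365,190), radius 43 mm as it should be at that height. The gripper is clear, so I hand in.

```bash
python3 -c "
from workcell import env
print(env.close_job())"
```

```text
the job is handed in; nothing more can be done
None
```

I screwed the post down until it stopped sinking, with its foot on the wood, laid the bangle flat around it on the plinth, and handed the job in at about 20 s; the push read just under 11 N at a few moments while turning, the thread damage could not be measured, and no verdict came back.

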